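# Set the draught shutter of the patching stove to its second stop

### The job

Get the charcoal stove ready for lighting: take the draught shutter by its wooden grip, slide it up across the port to its second click (not the first or third), let it down slowly until the catch carries it, and leave it hanging there. Never let the shutter drop, not even the last few millimetres onto the catch, and leave everything else on the table where it is.

Things in the scene. Friction and masses are not known exactly. Their poses are not given: they have to be found in the camera images.
- stove: Rectangular charcoal stove of grey sheet steel, 240 mm deep (own x), 260 mm wide (own y), rim 160 mm above the table; heavy, it does not move; unlit. Origin on the table under its centre, z up. Charcoal lies up to 20 mm below the rim. Its front, at its own +x, has the draught port and the shutter; the table just ahead of it is littered.
- port (a point): Centre of the draught port in the stove's front sheet: a hole 102 mm wide, 52 mm high, centre 64 mm above the table. Axes as the stove's. The stops serve a damped fire (first), lighting (second) and raking out the ash (third).
- shutter_grip (a point): Centre of the shutter's wooden grip: a round bar 14 mm thick, 50 mm long along its own y, between two upright 6 mm steel rods 64 mm apart that come up from the plate. 195 mm above the table when shut (35 mm above the stove's rim), rising with the shutter; straight above the plate, 4 mm outside the front sheet, free room on both sides. Axes as the stove's: x out of its front, z up.
- shutter (a joint): Lift of the draught shutter in m: 0 shut (on its sill), 0.084 the top of its guides. Rusty steel plate 116 mm wide that slides straight up before the port; 0.38 to 0.5 kg with its grip, 4 to 7 N to lift. Not held or caught, it falls shut by its own weight. A notched strip on it runs past a brass spring catch: three stops, some 22, 44 and 66 mm of lift (see catch_slot).
- catch_slot (a point): Middle of the slot where the spring catch is clamped by hand, 82 mm to +y of the grip, 135 mm high. The catch sits up to 10 mm above or below it and shifts all stops alike; feel tells where. Going up, its nose falls in over the last 2 mm before a stop and helps; the 3 mm past it take 5 to 10 N extra, then it runs free. Let down on a stop the shutter hangs; forcing it down through takes a push of 10 to 18 N.
- patch_lid_handle (a point): Knob on the hinged lid of the green enamel patch tin, 85 x 125 x 38 mm, fixed on the table at the left; the stiff lid stands shut or part open. Leave it.
- tyre_lever: Yellow plastic tyre lever, 160 mm long along its own x, 19 mm wide, 8 mm thick, lying on the table ahead of the stove's front. Origin under its middle. Leave it.
- hub_cone: Small steel hub cone, 25 mm across, 16 mm high, on the table beside the stove's front. Origin under its centre. Leave it.
- grip_sleeve: Grey rubber handlebar sleeve, tube 33 mm across, 115 mm high, standing upright. Origin under its centre. Leave it.
- pedal: Rusty chrome pedal body, 95 x 72 mm with a stub axle, 24 mm high. Origin under its centre. Leave it.
- spanner: Steel spanner, 170 mm long along its own x, lying. Leave it.
- cement_can: Small red can of patch cement, closed, 54 mm across, 75 mm high, standing. Origin under its centre. Leave it.
- sanding_block: Pale wooden sanding block, 55 x 95 x 28 mm. Origin under its centre. Leave it.

How it is judged:
By the outcome, as a careful person would: the job done as asked, in the order asked, and still so for the second after the job is handed in, with the robot touching nothing.
It also fails if it takes over 64 s, if anything falls off the work surface, if the arm or the gripper's body presses on something with over 40 N, if the wrist force passes 120 N, or if a joint passes its speed limit or range.

### The arm

A 6-joint arm with a two-finger parallel gripper is mounted at the origin on the work surface. World frame = base frame: x ahead of the robot, y to its left, z up, the work surface at z = 0. Lengths are in mm, angles in rad, forces in N, time in s.
With the tool pointing down it reaches from about 275 to 750 mm from the base axis. Payload 10.2 kg.
Tool frame: the origin (TCP) lies at the very end of the fingers, on their centre line; the grasp point (between the pads) lies 19 mm behind it; z points along the fingers, y is the line along which they close (so a half turn about z gives the same grasp; the last joint's range is limited). The gripper opens to 85 mm and grips with 20 to 120 N. Pads are 22 mm wide; open, the fingers measure 114 mm over their backs; the gripper's body (76 mm by 85 mm) begins 54 mm behind the grasp point. The pads swing forward as they close: fully open they stand 13 mm farther back than shut.
Start: joints at [-1.548, 0.313, 1.498, -0, 1.331, -0.223], TCP at [127.736, -509.229, 231.294] pointing down, gripper open.
Joint ranges: [-2.94, 2.94], [-0.97, 2.17], [0.19, 2.56], [-1.23, 4.37], [0.02, 3.11], [-2.88, 2.88]. Speed limits (rad/s): [2.39, 2.39, 3.01, 3.14, 3.14, 3.14].

### API

Orientations are given as a unit quaternion [w, x, y, z].
In Python, from rig import monitor, eyes, job gives the robot as it stands. The module is installed in compiled form; this text tells all that it offers.
- The arm moves only by the tool send_rows, never from a script. Its argument "targets" is one flat list of numbers, 7 for each row, row after row: the turn, a rotation vector about the tool's x, y, z in degrees, then the shift along the tool's x, y, z in units of 60 mm (1.0 is 60 mm), then the opening, from -1 (shut) to 1 (fully open), so that 0 is half open. A call has 1 to 5 rows; each row shifts and turns the commanded pose from where the row before left it, along the tool's axes as they then stand; what a row does not reach is not made up. A row lasts 1/8 s, in which the tool goes at most 62.5 mm and 10.7 degrees, less where a joint would pass 70% of its speed; a pose out of reach is approached as far as the arm can. A call is refused whole if a number of a shift passes 1 or a number of a turn 10.7, either way. A call with a gripper value outside its range is refused whole. The fingers move at their own pace and stop on an object; "newtons" is the grip in N (left out, the last holds). Time passes only in rows, so rows that do not move let the fingers close. It gives the time, the measured TCP pose, the force, the opening and the grip force at its end, in the units of the state.
- monitor.sense(): the state, without advancing time (a new reading comes with each control period).
- eyes.capture(name): name is "side" or "top"; returns a dict with "img" (480x640x3 uint8, red, green, blue), "K" (3x3 intrinsics, pixels), "R" (3x3) and "t" (3): a world point X has camera coordinates R X + t. Camera axes: x right, y down, z forward; pixel columns grow to the right and rows downward; lengths in mm; the calibration is good to about 2 mm. A picture is of the moment at which its call begins. There is no depth.
- job.finish_job(): hands the job in; it is judged then, once.
The state is a dict: "time_s": time; "joints": joint angles; "dq": joint speeds; "tau": joint torques, N m; "eef_pos": TCP position; "ee_rot": TCP orientation; "force": force on the tool from outside, world axes, zero at the start; "wrist_torque": the same for the moment, N m; "grip_width": opening from 0.0 (shut) to 1.0 (fully open); "grip_force": force on a finger pad.
Only numpy, scipy, OpenCV 4.12 (cv2) and the standard library are available. Lean on these libraries where they do the work, as an engineer would, in place of code of your own. Each camera call takes 0.05 s, during which the arm holds its last target. There are 200 camera calls.

## Working session

There is one attempt and no reset: what is moved stays moved. The work goes in short steps, Python scripts to look and compute and a tool call to move; the robot and the scene stay as the last step left them, time stands still between calls to the robot, and variables do not carry over. Pictures are saved under pics/ and viewed, at most 10 in all, crops included, and the job is handed in when it is done.

Besides the shell and the picture viewer there is one more tool, called after "Call:" as name(argument=value, ...) on one line, values as JSON. send_rows: Moves the arm, as the interface text tells. Its arguments: {"type":"object","properties":{"targets":{"type":"array","items":{"type":"number"}},"newtons":{"type":"number"}},"required":["targets"]}

```bash
mkdir -p pics; python3 - <<'E'
from rig import monitor, eyes
import cv2, pickle
for n in("side","top"):
    c=eyes.capture(n); pickle.dump(c,open(f"{n}.pkl","wb")); cv2.imwrite(f"pics/{n}0.png",c["img"][:,:,::-1]); print(n,c["K"].tolist(),c["R"].tolist(),c["t"].tolist())
s=monitor.sense(); print(s)
E
```

```text
side [[479.7782977228122, 0.0, 309.99483799686806], [0.0, 479.7782977228122, 237.64055448865514], [0.0, 0.0, 1.0]] [[0.9501298088439671, -0.31181425100257804, -0.005021873935833516], [-0.1861669727596321, -0.5542035564656486, -0.8112954309339728], [0.25019033674312946, 0.7717708797774944, -0.5846148343378155]] [-475.01891361700973, 208.66367017567822, 1397.2369170507732]
top [[536.8481035728988, 0.0, 318.1821281556258], [0.0, 536.8481035728988, 236.45112752314466], [0.0, 0.0, 1.0]] [[0.00860923039589231, -0.999866057521534, 0.013919345111559381], [-0.9860664442957487, -0.01080134376276755, -0.1660008988134026], [0.16612901187309043, -0.01229625915727097, -0.9860273593693066]] [-1.7117502652224281, 547.0203572410654, 1410.3521966524615]
{'time_s': 0.1, 'joints': array([-1.54840514e+00,  3.13370588e-01,  1.49832484e+00, -1.75393277e-05,
        1.33095383e+00, -2.23383022e-01]), 'dq': array([ 0.00059322,  0.00065951, -0.00256607, -0.00120366,  0.00047779,
        0.00140051]), 'tau': array([ 2.61078450e-03, -4.12896788e+01, -2.60143089e+01, -1.58432717e-04,
        3.00679079e-03,  1.20591366e-05]), 'eef_pos': array([ 127.72413573, -509.01377222,  230.81794717]), 'ee_rot': array([-5.26493763e-04,  9.92458483e-01,  1.22580100e-01,  4.45285921e-05]), 'force': array([ 0.04857916, -0.18837056,  0.00611911]), 'wrist_torque': array([ 0.02295613, -0.02492978, -0.00456438]), 'grip_force': 0.0, 'grip_width': 0.9976068215262149}
```

View pics/side0.png

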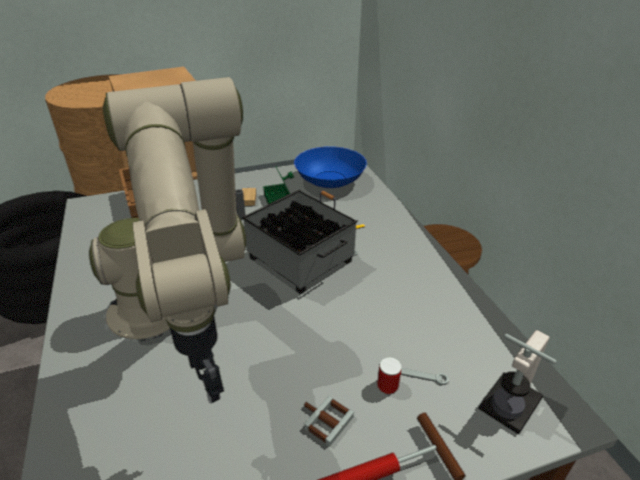

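View pics/top0.png

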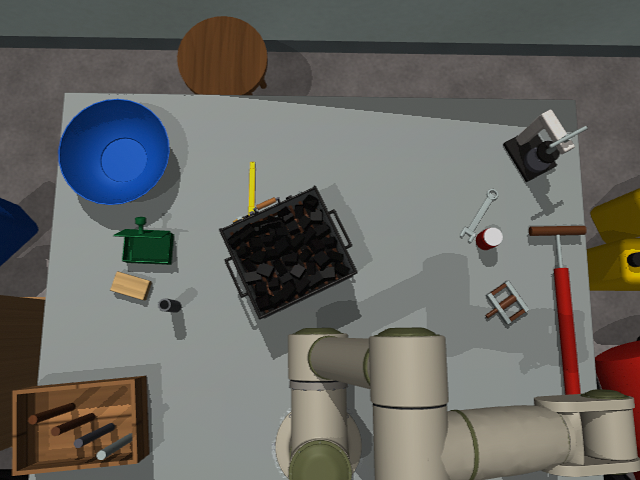

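```bash
cat > h.py <<'E'
import numpy as np, cv2, pickle
from scipy.spatial.transform import Rotation as Ro
def ray(c,p):
    d=c["R"].T@np.linalg.solve(c["K"],[p[0],p[1],1.]); o=-c["R"].T@c["t"]; return o,d/np.linalg.norm(d)
def plane(c,p,z):
    o,d=ray(c,p); return o+d*(z-o[2])/d[2]
def tri(c1,p1,c2,p2):
    o1,d1=ray(c1,p1);o2,d2=ray(c2,p2)
    s=np.linalg.lstsq(np.c_[d1,-d2],o2-o1,rcond=None)[0]
    a,b=o1+d1*s[0],o2+d2*s[1]; return (a+b)/2,np.linalg.norm(a-b)
def proj(c,X):
    q=c["K"]@(c["R"]@np.asarray(X,float)+c["t"]); return q[:2]/q[2]
E
python3 - <<'E'
from h import *
S=pickle.load(open("side.pkl","rb"));T=pickle.load(open("top.pkl","rb"))
a=cv2.resize(T["img"][150:330,200:370],None,fx=2.35,fy=2.35*1.0,interpolation=2)
a=cv2.resize(T["img"][150:270,205:365],(800,600),interpolation=cv2.INTER_CUBIC)
b=cv2.resize(S["img"][170:260,255:375],(800,600),interpolation=cv2.INTER_CUBIC)
cv2.imwrite("pics/tz.png",a[:,:,::-1]);cv2.imwrite("pics/sz.png",b[:,:,::-1])
for n,c,(r0,r1,c0,c1) in(("T",T,(190,225,250,290)),("S",S,(185,215,310,350))):
    h=cv2.cvtColor(c["img"],cv2.COLOR_RGB2HSV); m=cv2.inRange(h,(5,90,80),(20,255,255)); k=np.zeros_like(m);k[r0:r1,c0:c1]=m[r0:r1,c0:c1]
    print(n,cv2.minAreaRect(cv2.findNonZero(k)),cv2.countNonZero(k))
E
```

```text
T ((265.0036315917969, 202.8670654296875), (5.481899261474609, 21.433732986450195), 69.775146484375) 96
S ((327.1230773925781, 194.2845916748047), (12.899611473083496, 3.5970067977905273), 29.744882583618164) 47
```

View pics/tz.png

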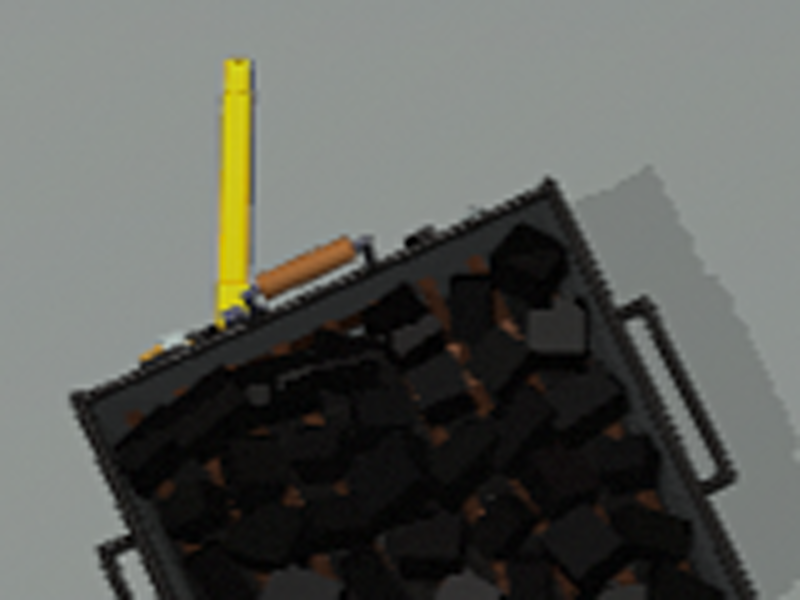

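View pics/sz.png

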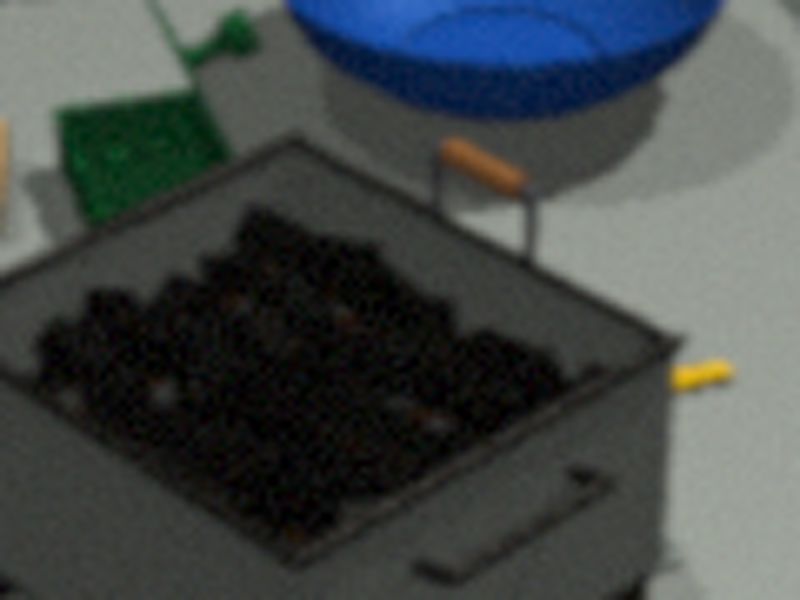

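```bash
python3 - <<'E'
from h import *
from rig import monitor
S=pickle.load(open("side.pkl","rb"));T=pickle.load(open("top.pkl","rb"))
print(tri(S,(327.6,194.9),T,(265.9,203.3)))
print("grip on z=195+",plane(T,(265.9,203.3),197),plane(S,(327.6,194.9),197))
A=plane(T,(221,229.6),160);B=plane(T,(315,187),160);print(A,B,B-A,np.linalg.norm(B-A),"yaw",np.degrees(np.arctan2((A-B)[1],(A-B)[0]))-90)
r=plane(T,(205+365/5,150+243/5),197);l=plane(T,(205+245/5,150+300/5),197);print(r,l,np.linalg.norm(r-l),np.degrees(np.arctan2((l-r)[1],(l-r)[0]))-90)
s=monitor.sense();q=s["ee_rot"];R=Ro.from_quat(q,scalar_first=True).as_matrix();print(R.round(3))
E
```

```text
(array([603.56853147, 134.20349019, 195.62263273]), np.float64(1.6274957272273995))
grip on z=195+ [602.43660559 134.25384348 197.        ] [603.62927032 132.0997616  197.        ]
[542.43889986 247.72783557 160.        ] [654.81552372  14.22310285 160.        ] [ 112.37662387 -233.50473273    0.        ] 259.1388928696522 yaw 25.699678267400145
[614.59950655 104.90459284 197.        ] [585.32599743 162.86702422 197.        ] 64.9352122298304 26.795729918785725
[[ 0.97   0.243 -0.   ]
 [ 0.243 -0.97   0.001]
 [ 0.    -0.001 -1.   ]]
```

Call:
send_rows(targets=[0,0,0,0,0,-1,1,0,0,0,0.78,-0.64,0,1,0,0,0,0.78,-0.64,0,1,0,0,0,0.78,-0.64,0,1,0,0,0,0.78,-0.64,0,1], newtons=60)

```text
time_s: 0.72
eef_pos: [272.7, -312.9, 291.1]
ee_rot: [-0.0, 0.992, 0.122, 0.0]
force: [0.6, 0.1, -0.4]
grip_width: 0.999
grip_force: 0.0
```

Call:
send_rows(targets=[0,0,0,0.78,-0.64,0,1,0,0,0,0.78,-0.64,0,1,0,0,0,0.78,-0.64,0,1,0,0,0,0.78,-0.64,0,1,0,0,0,0.78,-0.64,0,1])

```text
time_s: 1.35
eef_pos: [453.0, -69.6, 291.2]
ee_rot: [0.0, 0.992, 0.123, -0.0]
force: [-0.2, -1.1, 0.5]
grip_width: 0.998
grip_force: 0.0
```

Call:
send_rows(targets=[0,0,0,0.78,-0.64,0,1,0,0,0,0.78,-0.64,0,1,0,0,0,0.78,-0.64,0,1,0,0,-10,0,0,0,1,0,0,-10,0,0,0,1])

```text
time_s: 1.98
eef_pos: [560.4, 75.1, 290.5]
ee_rot: [-0.0, 0.955, 0.296, -0.001]
force: [0.5, -0.8, 1.1]
grip_width: 1.002
grip_force: 0.0
```

Call:
send_rows(targets=[0,0,-10,0,0,0,1,0,0,-10,0,0,0,1,0,0,-10,0,0,0,1,0,0,-10,0,0,0,1,0,0,-10,0,0,0,1])

```text
time_s: 2.6
eef_pos: [560.2, 74.4, 290.9]
ee_rot: [-0.0, 0.741, 0.672, -0.0]
force: [0.4, -1.0, -0.5]
grip_width: 1.003
grip_force: 0.0
```

Call:
send_rows(targets=[0,0,-10,0,0,0,1,0,0,-10,0,0,0,1,0,0,-10,0,0,0,1,0,0,0,0,0,0,1,0,0,0,0,0,0,1])

```text
time_s: 3.22
eef_pos: [560.3, 74.4, 291.1]
ee_rot: [-0.0, 0.545, 0.838, -0.0]
force: [-0.1, 0.8, -0.2]
grip_width: 0.997
grip_force: 0.0
```

```bash
cat > go.py <<'E'
from h import *
from rig import monitor
s=monitor.sense();R=Ro.from_quat(s["ee_rot"],scalar_first=True).as_matrix();y=R[:,1]
print(s["time_s"],s["eef_pos"].round(1),"y ang",np.degrees(np.arctan2(y[1],y[0])),"z",R[:,2].round(3),s["joints"].round(2),s["force"].round(2))
print("to grip in tool units",(R.T@(np.array([603,133.5,176])-s["eef_pos"])/60).round(3))
E
python3 go.py
```

```text
3.225 [560.3  74.4 291.1] y ang 23.891651249433398 z [-0.  0. -1.] [-0.08  0.37  1.26  0.    1.51 -0.49] [-0.13  0.77 -0.19]
to grip in tool units [0.612 1.051 1.918]
```

Call:
send_rows(targets=[0,0,-2.3,0,0,0,1,0,0,0,0.28,0.54,0,1,0,0,0,0.28,0.54,0,1,0,0,0,0,0,0.8,1,0,0,0,0,0,0,1])

```text
time_s: 3.85
eef_pos: [602.1, 133.4, 240.0]
ee_rot: [-0.003, 0.528, 0.849, -0.002]
force: [0.2, 0.6, -0.2]
grip_width: 1.007
grip_force: 0.0
```

```bash
python3 go.py; python3 - <<'E'
from h import *
from rig import eyes
T=eyes.capture("top");S=eyes.capture("side")
pickle.dump(S,open("side.pkl","wb"));pickle.dump(T,open("top.pkl","wb"))
a=cv2.resize(T["img"][150:270,185:345],(400,300),interpolation=2);b=cv2.resize(S["img"][140:260,240:400],(400,300),interpolation=2)
cv2.imwrite("pics/c1.png",np.hstack([a,b])[:,:,::-1])
E
```

```text
3.85 [602.1 133.4 240. ] y ang 26.290747147900177 z [-0.007 -0.    -1.   ] [ 0.03  0.52  1.17 -0.    1.46 -0.43] [ 0.17  0.58 -0.18]
to grip in tool units [-0.008  0.022  1.067]
```

View pics/c1.png

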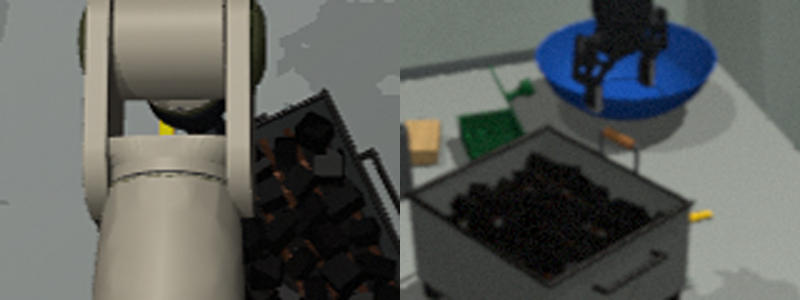

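Call:
send_rows(targets=[0,0,0,0,0,0.5,1,0,0,0,0,0,0.4,1,0,0,0,0,0.02,0.16,0.2,0,0,0,0,0,0,0,0,0,0,0,0,0,0], newtons=40)

```text
time_s: 4.58
eef_pos: [605.1, 133.8, 181.3]
ee_rot: [0.001, 0.527, 0.85, 0.001]
force: [-0.1, 0.2, 0.0]
grip_width: 0.499
grip_force: 0.0
```

```bash
python3 go.py
```

```text
4.575 [605.1 133.8 181.3] y ang 26.366752696025227 z [ 0.002  0.    -1.   ] [ 0.03  0.56  1.26  0.    1.32 -0.43] [-0.12  0.24  0.02]
to grip in tool units [ 0.012 -0.034  0.088]
```

Call:
send_rows(targets=[0,0,0,0,-0.03,0.08,-0.3,0,0,0,0,0,0,-0.4,0,0,0,0,0,0,-0.4])

```text
time_s: 4.95
eef_pos: [602.9, 133.0, 175.0]
ee_rot: [0.0, 0.527, 0.85, 0.0]
force: [0.3, -0.2, 0.1]
grip_width: 0.304
grip_force: 0.0
```

```bash
python3 go.py; python3 - <<'E'
from h import *
from rig import eyes
S=eyes.capture("side")
cv2.imwrite("pics/c2.png",cv2.resize(S["img"][150:225,280:380],(800,600),interpolation=2)[:,:,::-1])
E
```

```text
4.95 [602.9 133.  175. ] y ang 26.38053231518482 z [ 0.  0. -1.] [ 0.03  0.56  1.28  0.    1.3  -0.43] [ 0.26 -0.2   0.12]
to grip in tool units [ 0.007  0.005 -0.016]
```

View pics/c2.png

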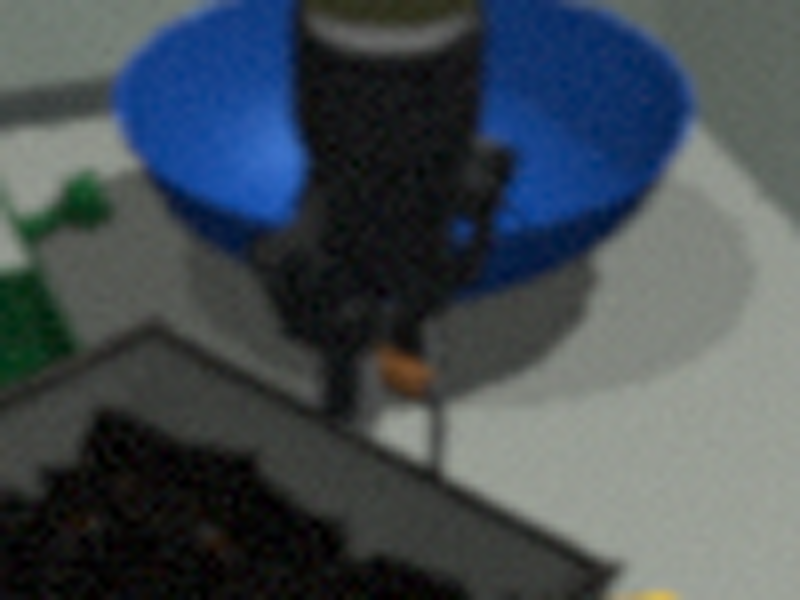

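Call:
send_rows(targets=[0,0,0,0,0,0,-0.6,0,0,0,0,0,0,-0.7,0,0,0,0,0,0,-0.8], newtons=30)

```text
time_s: 5.38
eef_pos: [604.7, 133.9, 175.3]
ee_rot: [0.002, 0.527, 0.85, 0.002]
force: [11.5, 6.3, -2.5]
grip_width: 0.152
grip_force: 29.2
```

Call:
send_rows(targets=[0,0,0,0,0,0,-1,0,0,0,0,0,0,-1,0,0,0,0,0,0,-1])

```text
time_s: 5.75
eef_pos: [604.7, 133.9, 175.3]
ee_rot: [0.002, 0.527, 0.85, 0.002]
force: [11.8, 5.5, -3.4]
grip_width: 0.146
grip_force: 29.2
```

```bash
python3 go.py
```

```text
5.75 [604.7 133.9 175.3] y ang 26.37886810746352 z [ 0.006  0.002 -1.   ] [ 0.03  0.56  1.28  0.    1.3  -0.43] [11.76  5.46 -3.45]
to grip in tool units [ 0.007 -0.028 -0.011]
```

Call:
send_rows(targets=[0,0,0,0,0.04,0,-1,0,0,0,0,0,0,-1], newtons=60)

```text
time_s: 6.0
eef_pos: [604.9, 134.0, 175.3]
ee_rot: [-0.0, 0.527, 0.85, -0.0]
force: [-2.6, -1.3, 4.8]
grip_width: 0.139
grip_force: 58.7
```

Call:
send_rows(targets=[0,0,0,0,0,0,-1,0,0,0,0,0,0,-1])

```text
time_s: 6.25
eef_pos: [604.9, 134.0, 175.3]
ee_rot: [-0.0, 0.527, 0.85, -0.0]
force: [-4.0, -1.0, 5.2]
grip_width: 0.145
grip_force: 58.8
```

Call:
send_rows(targets=[0,0,0,0,0,-0.04,-1,0,0,0,0,0,0,-1])

```text
time_s: 6.5
eef_pos: [604.8, 134.0, 176.6]
ee_rot: [-0.001, 0.527, 0.85, -0.0]
force: [-1.8, -1.6, -4.4]
grip_width: 0.143
grip_force: 58.6
```

Call:
send_rows(targets=[0,0,0,0,0,-0.04,-1,0,0,0,0,0,0,-1])

```text
time_s: 6.75
eef_pos: [604.8, 133.9, 179.6]
ee_rot: [-0.0, 0.527, 0.85, -0.0]
force: [-2.7, -2.0, -3.4]
grip_width: 0.139
grip_force: 58.7
```

Call:
send_rows(targets=[0,0,0,0,0,-0.04,-1,0,0,0,0,0,0,-1])

```text
time_s: 7.0
eef_pos: [604.8, 134.0, 182.3]
ee_rot: [-0.0, 0.527, 0.85, -0.0]
force: [-3.9, -2.0, -3.4]
grip_width: 0.142
grip_force: 58.7
```

Call:
send_rows(targets=[0,0,0,0,0,-0.025,-1,0,0,0,0,0,0,-1])

```text
time_s: 7.25
eef_pos: [604.9, 134.0, 183.7]
ee_rot: [-0.0, 0.527, 0.85, -0.0]
force: [-4.3, -3.3, -4.5]
grip_width: 0.143
grip_force: 58.7
```

Call:
send_rows(targets=[0,0,0,0,0,-0.025,-1,0,0,0,0,0,0,-1])

```text
time_s: 7.5
eef_pos: [604.9, 134.0, 185.3]
ee_rot: [-0.0, 0.527, 0.85, -0.0]
force: [-5.2, -3.3, -3.6]
grip_width: 0.138
grip_force: 58.7
```

Call:
send_rows(targets=[0,0,0,0,-0.01,-0.02,-1,0,0,0,0,0,0,-1])

```text
time_s: 7.75
eef_pos: [604.8, 134.0, 186.7]
ee_rot: [0.0, 0.527, 0.85, 0.0]
force: [-0.9, -1.9, -3.8]
grip_width: 0.14
grip_force: 58.8
```

Call:
send_rows(targets=[0,0,0,0,0,-0.02,-1,0,0,0,0,0,0,-1])

```text
time_s: 8.0
eef_pos: [604.8, 133.9, 187.8]
ee_rot: [0.0, 0.527, 0.85, 0.0]
force: [0.3, -0.8, -3.6]
grip_width: 0.142
grip_force: 58.7
```

Call:
send_rows(targets=[0,0,0,0,0,-0.02,-1,0,0,0,0,0,0,-1])

```text
time_s: 8.25
eef_pos: [604.8, 133.9, 189.0]
ee_rot: [0.0, 0.527, 0.85, 0.0]
force: [1.9, 0.8, -3.6]
grip_width: 0.141
grip_force: 58.7
```

Call:
send_rows(targets=[0,0,0,0,0,-0.02,-1,0,0,0,0,0,0,-1])

```text
time_s: 8.5
eef_pos: [604.8, 133.9, 190.2]
ee_rot: [0.0, 0.527, 0.85, 0.0]
force: [2.2, 1.2, -3.4]
grip_width: 0.143
grip_force: 58.7
```

Call:
send_rows(targets=[0,0,0,0,0,-0.02,-1,0,0,0,0,0,0,-1])

```text
time_s: 8.75
eef_pos: [604.8, 133.9, 191.5]
ee_rot: [0.0, 0.527, 0.85, 0.0]
force: [4.2, 1.8, -3.6]
grip_width: 0.139
grip_force: 58.9
```

Call:
send_rows(targets=[0,0,0,0,0,-0.02,-1,0,0,0,0,0,0,-1])

```text
time_s: 9.0
eef_pos: [604.8, 133.9, 193.2]
ee_rot: [0.001, 0.527, 0.85, 0.0]
force: [2.3, 1.3, 3.2]
grip_width: 0.141
grip_force: 59.5
```

Call:
send_rows(targets=[0,0,0,0,0,-0.02,-1,0,0,0,0,0,0,-1])

```text
time_s: 9.25
eef_pos: [604.8, 133.9, 194.0]
ee_rot: [0.0, 0.527, 0.85, 0.0]
force: [3.6, 1.7, 1.8]
grip_width: 0.141
grip_force: 59.4
```

Call:
send_rows(targets=[0,0,0,0,0,-0.02,-1,0,0,0,0,0,0,-1])

```text
time_s: 9.5
eef_pos: [604.7, 133.9, 194.4]
ee_rot: [0.0, 0.527, 0.85, 0.0]
force: [5.3, 1.8, -2.1]
grip_width: 0.141
grip_force: 59.0
```

Call:
send_rows(targets=[0,0,0,0,0,-0.02,-1,0,0,0,0,0,0,-1])

```text
time_s: 9.75
eef_pos: [604.7, 133.9, 194.8]
ee_rot: [-0.0, 0.527, 0.85, 0.0]
force: [8.2, 2.8, -7.4]
grip_width: 0.136
grip_force: 58.7
```

Call:
send_rows(targets=[0,0,0,0,0,-0.02,-1,0,0,0,0,0,0,-1])

```text
time_s: 10.0
eef_pos: [604.6, 133.9, 195.3]
ee_rot: [-0.001, 0.527, 0.85, -0.0]
force: [8.7, 3.2, -11.6]
grip_width: 0.144
grip_force: 58.6
```

Call:
send_rows(targets=[0,0,0,0,0,-0.02,-1,0,0,0,0,0,0,-1])

```text
time_s: 10.25
eef_pos: [604.6, 133.9, 196.3]
ee_rot: [-0.001, 0.527, 0.85, -0.0]
force: [10.3, 3.2, -10.2]
grip_width: 0.141
grip_force: 58.8
```

Call:
send_rows(targets=[0,0,0,0,0,-0.02,-1,0,0,0,0,0,0,-1])

```text
time_s: 10.5
eef_pos: [604.7, 133.9, 198.2]
ee_rot: [-0.0, 0.527, 0.85, -0.0]
force: [6.7, 3.2, -4.8]
grip_width: 0.141
grip_force: 59.4
```

Call:
send_rows(targets=[0,0,0,0,0,-0.02,-1,0,0,0,0,0,0,-1])

```text
time_s: 10.75
eef_pos: [604.7, 133.9, 200.0]
ee_rot: [-0.0, 0.527, 0.85, 0.0]
force: [6.7, 2.2, -4.5]
grip_width: 0.143
grip_force: 59.6
```

Call:
send_rows(targets=[0,0,0,0,0,-0.02,-1,0,0,0,0,0,0,-1])

```text
time_s: 11.0
eef_pos: [604.7, 133.9, 201.3]
ee_rot: [-0.0, 0.527, 0.85, 0.0]
force: [7.4, 2.6, -2.9]
grip_width: 0.144
grip_force: 59.6
```

Call:
send_rows(targets=[0,0,0,0,0.015,-0.04,-1,0,0,0,0,0,0,-1])

```text
time_s: 11.25
eef_pos: [604.7, 133.9, 203.6]
ee_rot: [-0.001, 0.527, 0.85, -0.001]
force: [-0.1, -0.9, -4.5]
grip_width: 0.142
grip_force: 59.6
```

Call:
send_rows(targets=[0,0,0,0,0,-0.04,-1,0,0,0,0,0,0,-1])

```text
time_s: 11.5
eef_pos: [604.8, 133.9, 206.6]
ee_rot: [-0.001, 0.527, 0.85, -0.001]
force: [-3.2, -2.1, -3.0]
grip_width: 0.14
grip_force: 59.7
```

Call:
send_rows(targets=[0,0,0,0,0,-0.04,-1,0,0,0,0,0,0,-1])

```text
time_s: 11.75
eef_pos: [604.8, 134.0, 209.3]
ee_rot: [-0.0, 0.527, 0.85, -0.001]
force: [-4.6, -2.9, -2.2]
grip_width: 0.139
grip_force: 59.8
```

Call:
send_rows(targets=[0,0,0,0,0,-0.04,-1,0,0,0,0,0,0,-1])

```text
time_s: 12.0
eef_pos: [604.9, 134.0, 211.7]
ee_rot: [-0.0, 0.527, 0.85, -0.001]
force: [-5.2, -3.5, -3.8]
grip_width: 0.145
grip_force: 59.8
```

Call:
send_rows(targets=[0,0,0,0,0,-0.02,-1,0,0,0,0,0,0,-1])

```text
time_s: 12.25
eef_pos: [604.9, 134.0, 212.9]
ee_rot: [-0.0, 0.527, 0.85, -0.001]
force: [-5.6, -3.3, -4.4]
grip_width: 0.144
grip_force: 59.7
```

Call:
send_rows(targets=[0,0,0,0,0,-0.02,-1,0,0,0,0,0,0,-1])

```text
time_s: 12.5
eef_pos: [604.9, 134.0, 214.4]
ee_rot: [-0.0, 0.527, 0.85, -0.001]
force: [-7.1, -4.4, -1.1]
grip_width: 0.141
grip_force: 60.0
```

Call:
send_rows(targets=[0,0,0,0,0,-0.02,-1,0,0,0,0,0,0,-1])

```text
time_s: 12.75
eef_pos: [604.9, 134.0, 215.9]
ee_rot: [-0.0, 0.527, 0.85, -0.0]
force: [-6.9, -4.1, -0.1]
grip_width: 0.139
grip_force: 60.1
```

Call:
send_rows(targets=[0,0,0,0,-0.01,-0.015,-1,0,0,0,0,0,0,-1])

```text
time_s: 13.0
eef_pos: [604.8, 134.0, 216.4]
ee_rot: [0.0, 0.527, 0.85, 0.0]
force: [-2.5, -3.2, -1.8]
grip_width: 0.14
grip_force: 59.9
```

Call:
send_rows(targets=[0,0,0,0,0,-0.015,-1,0,0,0,0,0,0,-1])

```text
time_s: 13.25
eef_pos: [604.8, 134.0, 216.6]
ee_rot: [-0.0, 0.527, 0.85, -0.0]
force: [-1.1, -1.9, -5.8]
grip_width: 0.141
grip_force: 59.5
```

Call:
send_rows(targets=[0,0,0,0,0,-0.015,-1,0,0,0,0,0,0,-1])

```text
time_s: 13.5
eef_pos: [604.8, 134.0, 217.2]
ee_rot: [-0.0, 0.527, 0.85, -0.0]
force: [0.7, -0.8, -11.1]
grip_width: 0.138
grip_force: 59.0
```

Call:
send_rows(targets=[0,0,0,0,0,-0.01,-1,0,0,0,0,0,0,-1])

```text
time_s: 13.75
eef_pos: [604.8, 134.0, 217.9]
ee_rot: [-0.0, 0.527, 0.85, -0.0]
force: [1.1, -0.7, -11.9]
grip_width: 0.143
grip_force: 58.9
```

Call:
send_rows(targets=[0,0,0,0,0,0.01,-1,0,0,0,0,0,0,-1])

```text
time_s: 14.0
eef_pos: [604.8, 134.0, 218.0]
ee_rot: [0.0, 0.527, 0.85, 0.0]
force: [0.5, -1.1, -10.5]
grip_width: 0.142
grip_force: 59.1
```

Call:
send_rows(targets=[0,0,0,0,0,0.01,-1,0,0,0,0,0,0,-1])

```text
time_s: 14.25
eef_pos: [604.8, 134.0, 217.5]
ee_rot: [0.0, 0.527, 0.85, 0.0]
force: [-0.3, -0.4, -7.9]
grip_width: 0.141
grip_force: 59.4
```

Call:
send_rows(targets=[0,0,0,0,0,0.01,-1,0,0,0,0,0,0,-1])

```text
time_s: 14.5
eef_pos: [604.8, 133.9, 216.8]
ee_rot: [0.0, 0.527, 0.85, 0.0]
force: [-0.8, -1.5, -7.3]
grip_width: 0.14
grip_force: 59.4
```

Call:
send_rows(targets=[0,0,0,0,0,0.01,-1,0,0,0,0,0,0,-1])

```text
time_s: 14.75
eef_pos: [604.9, 134.0, 216.4]
ee_rot: [0.0, 0.527, 0.85, 0.0]
force: [-2.5, -2.0, -3.2]
grip_width: 0.144
grip_force: 59.7
```

Call:
send_rows(targets=[0,0,0,0,0,0.01,-1,0,0,0,0,0,0,-1])

```text
time_s: 15.0
eef_pos: [604.9, 133.9, 216.1]
ee_rot: [0.0, 0.527, 0.85, 0.0]
force: [-3.2, -2.0, 0.9]
grip_width: 0.141
grip_force: 60.1
```

Call:
send_rows(targets=[0,0,0,0,0,0.01,-1,0,0,0,0,0,0,-1])

```text
time_s: 15.25
eef_pos: [604.9, 133.9, 215.7]
ee_rot: [0.0, 0.527, 0.85, 0.0]
force: [-5.0, -1.5, 4.5]
grip_width: 0.144
grip_force: 60.7
```

Call:
send_rows(targets=[0,0,0,0,0,-0.005,-1,0,0,0,0,0,0,-1,0,0,0,0,0,0,-1], newtons=20)

```text
time_s: 15.62
eef_pos: [604.9, 134.0, 215.7]
ee_rot: [0.0, 0.527, 0.85, 0.0]
force: [-5.5, -1.1, 4.7]
grip_width: 0.138
grip_force: 60.6
```

```bash
python3 go.py
```

```text
15.625 [604.9 134.  215.7] y ang 26.38460437088941 z [ 0.001  0.    -1.   ] [ 0.03  0.53  1.21  0.    1.39 -0.43] [-5.48 -1.11  4.72]
to grip in tool units [ 0.007 -0.032  0.662]
```

Call:
send_rows(targets=[0,0,0,0,-0.012,-0.005,-1,0,0,0,0,0,0,-1,0,0,0,0,0,0,-1], newtons=20)

```text
time_s: 16.0
eef_pos: [604.8, 133.9, 215.8]
ee_rot: [0.001, 0.527, 0.85, 0.001]
force: [4.1, 2.7, 3.5]
grip_width: 0.14
grip_force: 60.5
```

Catch carries it (upward force on the tool). Open gradually.

Call:
send_rows(targets=[0,0,0,0,0,0,-0.65,0,0,0,0,0,0,-0.6,0,0,0,0,0,0,-0.5])

```text
time_s: 16.38
eef_pos: [603.9, 133.5, 215.0]
ee_rot: [-0.0, 0.527, 0.85, -0.0]
force: [1.2, 1.0, -0.8]
grip_width: 0.251
grip_force: 0.0
```

Call:
send_rows(targets=[0,0,0,0,0,0,-0.2,0,0,0,0,0,0,0,0,0,0,0,0,0,0])

```text
time_s: 16.75
eef_pos: [604.1, 133.6, 215.4]
ee_rot: [-0.0, 0.527, 0.85, -0.0]
force: [-1.0, 0.1, 0.5]
grip_width: 0.501
grip_force: 0.0
```

```bash
python3 go.py; python3 - <<'E'
from h import *
from rig import eyes
S=eyes.capture("side")
cv2.imwrite("pics/c3.png",cv2.resize(S["img"][150:225,280:380],(800,600),interpolation=2)[:,:,::-1])
E
```

```text
16.75 [604.1 133.6 215.4] y ang 26.382428197375656 z [-0.  0. -1.] [ 0.03  0.53  1.21  0.    1.39 -0.43] [-1.05  0.14  0.48]
to grip in tool units [ 0.007 -0.018  0.657]
```

View pics/c3.png

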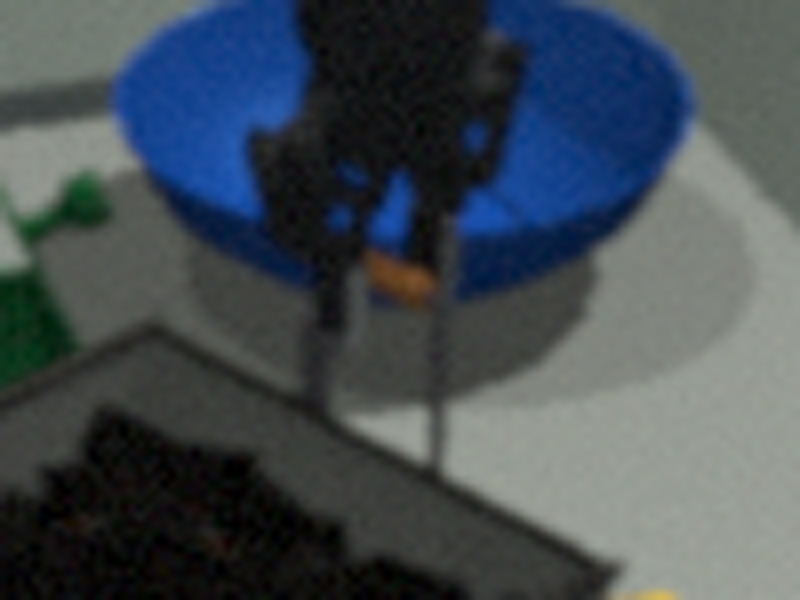

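Grip hangs raised at crop (400,280), 90 px higher than before, and clear of both open fingers. Retreat straight up.

Call:
send_rows(targets=[0,0,0,0,0,-0.3,0.3,0,0,0,0,0,-0.6,0.3,0,0,0,0,0,-0.6,0.3,0,0,0,0,0,0,0.3,0,0,0,0,0,0,0.3])

```text
time_s: 17.42
eef_pos: [603.9, 133.6, 304.4]
ee_rot: [-0.001, 0.527, 0.85, -0.0]
force: [0.1, 0.1, -1.1]
grip_width: 0.651
grip_force: 0.0
```

```bash
python3 go.py; python3 - <<'E'
from h import *
from rig import eyes
S=eyes.capture("side")
cv2.imwrite("pics/c4.png",cv2.resize(S["img"][130:265,240:420],(800,600),interpolation=2)[:,:,::-1])
E
```

```text
17.425 [603.9 133.6 304.4] y ang 26.382411024789395 z [-0.002 -0.    -1.   ] [ 0.03  0.5   1.04 -0.    1.6  -0.43] [ 0.07  0.11 -1.07]
to grip in tool units [ 0.004 -0.011  2.14 ]
```

View pics/c4.png

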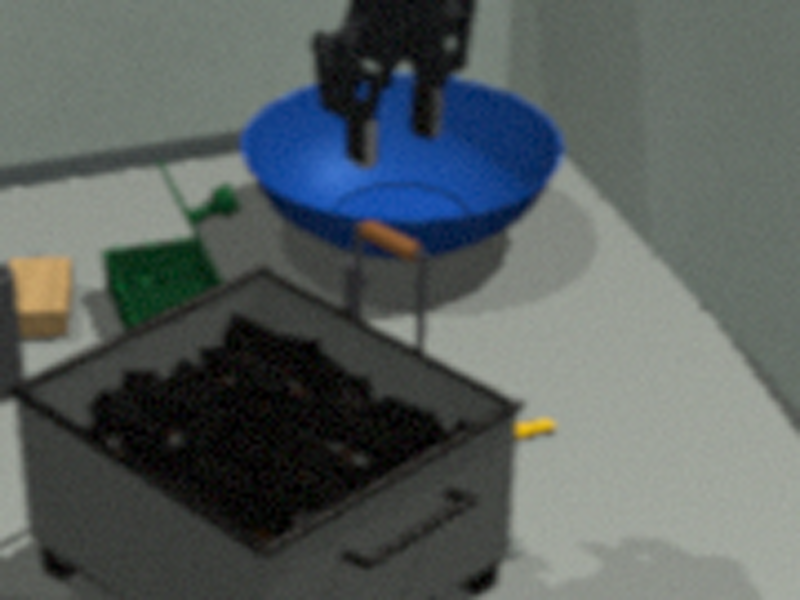

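The shutter hangs on its second stop, with the grip at crop (388,238). The arm is clear and everything else is where it was.

```bash
python3 -c "
from rig import job
print(job.finish_job())"
```

```text
the job is handed in; nothing more can be done
None
```

The shutter was lifted past its first click to the second, about 41 mm up, then let down slowly until the catch carried it. It is hanging there with the arm clear and the rest of the table untouched; the job was handed in at about 17.5 s.

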